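# Switch the sampling line with the selector key

## Robot

A 7-joint arm with a two-finger parallel gripper is mounted at the origin on a cart in front of the work surface, level with it; the furniture and walls round the work are solid. World frame = base frame: x ahead of the robot, y to its left, z up, the work surface at z = 0. Lengths are in m, angles in rad, forces in N, time in s.
With the tool pointing down it reaches from about 0.35 to 0.9 m from the base axis. Payload 8.1 kg.
Tool frame: the origin (TCP) lies on the centre line of the jaws, within the pads' length; the fingertips stand 19 mm ahead of it and the grasp point (between the pads) is the TCP; z points along the fingers, y is the direction in which the jaws open and shut (so a half turn about z gives the same grasp; the last joint's range is limited). The gripper opens to 92 mm and grips with 3 to 60 N. Pads are 19 mm wide; open, the fingers measure 130 mm over their backs; the gripper's body (75 mm by 190 mm) begins 47 mm behind the grasp point.
Start: joints at [-1.414, 0.434, 0.025, 1.573, -0.012, 1.134, -0.075], TCP at [0.161, 0.604, 0.219] pointing down, gripper open.
Joint ranges: [-2.62, 2.62], [-0.44, 2.09], [-1.27, 1.32], [0.08, 2.57], [-1.32, 4.46], [0.12, 2], [-2.74, 2.74]. Speed limits (rad/s): [2.22, 2.22, 3.01, 3.01, 3.14, 3.14, 3.14].

## Interface

Orientations are given as a rotation vector (axis times angle).
In Python, from cell import monitor, imaging, workorder, outline_of gives the robot as it stands.
- The arm moves only by the tool move_arm, never from a script. Its argument "series" is a list of rows, each a list of 6 numbers: the shift along the world's x, y, z in cm, then the turn, a rotation vector about the world's x, y, z in degrees. A call has 1 to 8 rows; each row shifts and turns the commanded pose from where the row before left it; what a row does not reach is not made up. A row lasts 1/10 s, in which the tool goes at most 50 mm and 8.59 degrees, less where a joint would pass 70% of its speed; a pose out of reach is approached as far as the arm can. A call with a gripper value outside its range is refused whole. "grip" is the opening, from 0 (shut) to 1 (fully open), set as the call begins (left out, the last holds). The fingers move at their own pace and stop on an object; "force" is the grip in N (left out, the last holds). Time passes only in rows, so rows that do not move let the fingers close. It gives the time, the measured TCP pose, the force and the opening at its end, in the units of the state.
- monitor.observe(): the state, without advancing time (a new reading comes with each control period).
- imaging.get_image(name): name is "side" or "top" or "wrist"; returns a dict with "color" (384x512x3 uint8, red, green, blue), "fx", "fy", "cx", "cy" (pixels), "rvec" (rotation vector, rad) and "tvec" (3), from world to camera coordinates, as OpenCV has them; the wrist camera has in their place "mount" (4x4, takes a point from camera to tool coordinates, whose origin is the TCP and whose axes are the flange's). Camera axes: x right, y down, z forward; pixel columns grow to the right and rows downward; lengths in m; the calibration is good to about 2 mm. A picture is of the moment at which its call begins: read the wrist's pose just before it. There is no depth.
- workorder.sign_off(): hands the job in, once; it reports no verdict.
Trained networks look in the newest picture that a camera, given by its name, has taken for a name from the list of things; names that differ only in an ending like _2 or _b are one class to them, and where a whole thing is asked for, a point or a joint stands for the part that bears it (a point fixed in the world has none). Each returns a list of dicts, best first, with "p" (0 to 1); they miss things now and then, are a little off and sometimes report something else, mostly with a low value. They report only what shows in the picture. A call takes as long as a camera call. They do not tell look-alikes from the thing itself.
- outline_of(camera, thing): "mask" (384x512 bool, what is visible of it) and "rect" ([left, top, width, height] in pixels, round what is visible of it).
The state is a dict: "clock": time; "joints": joint angles; "dq": joint speeds; "joint_efforts": joint torques, N m; "position": TCP position; "ee_rot": TCP orientation; "force": force on the tool from outside, world axes, zero at the start; "ft_torque": the same for the moment, N m; "width": opening from 0.0 (shut) to 1.0 (fully open).
Only numpy, scipy, OpenCV 4.12 (cv2) and the standard library are available. Lean on these libraries where they do the work, as an engineer would, in place of code of your own. Each camera call takes 0.05 s, during which the arm holds its last target. There are 200 camera calls.

## Task

Pull the T-shaped key up out of its upright holder, set its forked foot down over the metal blade in the round selector valve's dial until it stands there by itself, and let go of it before turning anything. Then take hold of it again (best across the thickness of its crossbar) and turn the dial exactly four clicks clockwise (seen from above) from where it now stands, letting go and taking a fresh hold as needed and without passing on towards a fifth. Leave the key standing upright on the dial, and neither tip it over nor push the beaker, flask or tub aside.

Things in the scene. Friction and masses are not known exactly. Their poses are not given: they have to be found in the camera images.
- selector: Round aluminium selector valve fixed to the worktop: 124 mm across at the foot, 112 above, 40 mm high; ten hose nipples round its side (144 mm across their tips), ten ticks on top. Origin: centre of its underside, on the dial's axis; z up. It stands on either side of the bench.
- dial (a joint): Angle (rad) of the black dial on the selector; grows clockwise seen from above. Clicks to rest every 0.628 rad: ten positions 0, 0.628 .. 5.655, end stops 0.2 beyond; starts at rest in one of the first four. Turning takes about 0.07 N m at most; past half-way it pulls itself on into the next click, short of that it falls back. Four clicks are 2.513 rad.
- drive (a point): On the dial's axis at its upper face, 48 mm above the worktop; turns with the dial. z up, x along the steel blade that stands here: 30 mm long, 6 thick, 14 tall, top rounded. Round it, turning with it, a grey collar of inside diameter 46, outside 60, 14 mm tall. The dial is a black disc 92 mm across.
- dial_mark (a point): Outer end of the white pointer mark on the black dial, 45 mm from the axis along the drive's x, 49 mm above the worktop; turns with the dial.
- holder: Upright holder fixed to the worktop, origin centre of its underside, z up: foot plate 90 x 80 x 8 mm, sleeve of inside 32 (x) x 30 (y) mm. Its walls across x end 60 mm up; the two sides along x (40 mm long, at y = +-15 to 19 mm) rise to 114 mm and shield the flanks of the key's crossbar, whose ends stick out 10 mm beyond them, free to grip. On either side of the bench.
- key_mid (a point): Centre, half-way up, of the loose T-shaped key, on its stem's axis 60 mm above the foot's underside; z up the stem, x along the crossbar. 120 mm tall, about 160 g, round steel stem 16 mm thick. In the holder it stands 8 mm above the worktop, bar along the holder's x. Set home on the dial this point is 60 mm above drive and the key stands by itself.
- key_bar (a point): Middle of the key's black crossbar, 111 mm above its foot: 60 mm long along x, 16 thick along y, 18 tall. Can be gripped across its thickness or, over its ends, along its length.
- key: The key; origin at the centre of its foot's underside, axes as key_mid. The steel foot, 28 (x) x 25 (y) x 26 mm, is cut from below by an open slot along x, 9 mm wide and 16 deep, which drops over the dial's blade either way round with about 0.1 rad of play each way.
- beaker_mid (a point): Glass beaker, 75 x 81 x 95 mm, a loose bystander between selector and holder; point on its axis 45 mm above its underside.
- flask_mid (a point): Conical glass flask, 64 mm across, 104 mm tall, a loose bystander behind the beaker; point on its axis 50 mm above its underside.
- tub_mid (a point): Clear sample tub with orange contents, 76 x 100 x 65 mm, a loose bystander at the left; point 30 mm above the centre of its underside.
Things that resemble listed ones, but are neither listed nor needed, are in the scene too. Of the things shaped like the key, the steel one is meant.

How it is judged:
By the outcome, as a careful person would: the job done as asked, in the order asked, and still so for the second after the job is handed in, with the robot touching nothing.
It also fails if it takes over 69 s, if anything falls off the work surface, if the arm or the gripper's body presses on something with over 40 N, if the wrist force passes 120 N, or if a joint passes its speed limit or range.

## Working session

There is one attempt and no reset: what is moved stays moved. The work goes in short steps, Python scripts to look and compute and a tool call to move; the robot and the scene stay as the last step left them, time stands still between calls to the robot, and variables do not carry over. Pictures are saved under pics/ and viewed, about 8 in all and at most 12, crops included, and the job is handed in when it is done.

Besides the shell and the picture viewer there is one more tool, called after "Call:" as name([rows], argument=value, ...), one row to a line, values as JSON. move_arm: Moves the arm, as the interface text tells. Its arguments: {"type":"object","properties":{"series":{"type":"array"},"grip":{"type":"number"},"force":{"type":"number"}},"required":["series"]}

```bash
mkdir -p pics; ls
cat > h.py <<'E'
import numpy as np, cv2
from cell import monitor, imaging, workorder, outline_of
from scipy.spatial.transform import Rotation as R
def cam(n):
    s=monitor.observe(); im=imaging.get_image(n)
    K=np.array([[im['fx'],0,im['cx']],[0,im['fy'],im['cy']],[0,0,1.]])
    if n=='wrist':
        T=np.eye(4); T[:3,:3]=R.from_rotvec(s['ee_rot']).as_matrix(); T[:3,3]=s['position']
        W=T@np.array(im['mount']); Rc=W[:3,:3].T; t=-Rc@W[:3,3]
    else:
        Rc=R.from_rotvec(np.ravel(im['rvec'])).as_matrix(); t=np.ravel(im['tvec'])
    return im['color'],K,Rc,t
def onz(c,u,v,z):
    _,K,Rc,t=c; d=Rc.T@np.linalg.inv(K)@[u,v,1]; o=-Rc.T@t
    return o+d*(z-o[2])/d[2]
def proj(c,p):
    _,K,Rc,t=c; q=K@(Rc@np.array(p)+t); return q[:2]/q[2]
def save(c,f,crop=None,k=1):
    a=c[0] if crop is None else c[0][crop[1]:crop[3],crop[0]:crop[2]]
    cv2.imwrite('pics/'+f,cv2.resize(a[:,:,::-1],None,fx=k,fy=k,interpolation=cv2.INTER_CUBIC))
E
python3 - <<'E'
from h import *
print(monitor.observe())
for n in ['top','side']:
    c=cam(n); save(c,n+'0.png',k=1.5); print(n,'cam at',-c[2].T@c[3])
    for th in ['selector','dial','holder','key','beaker_mid','flask_mid','tub_mid']:
        for o in outline_of(n,th)[:3]:
            m=o['mask']; v,u=np.nonzero(m)
            print(n,th,round(o['p'],2),o['rect'],u.mean().round(1),v.mean().round(1))
E
```

```text
pics
{'clock': 0.0, 'joints': array([-1.41358655,  0.43521169,  0.02498033,  1.57410874, -0.01158097,
        1.13398069, -0.0750801 ]), 'dq': array([-0.00080369,  0.00102538, -0.00082558,  0.00031696, -0.00041664,
        0.00044935,  0.00159435]), 'joint_efforts': array([ 1.36647395e-03, -6.67841792e+01,  9.85697508e-01, -3.14446235e+01,
       -6.04441040e-02,  4.28821868e-02,  1.77766851e-04]), 'position': array([0.16049296, 0.60349983, 0.21784758]), 'ee_rot': array([-4.07031754e-01, -3.11507103e+00,  2.45559475e-03]), 'force': array([ 0.30601816, -0.05573063, -0.50068245]), 'ft_torque': array([ 0.03739455, -0.05783409,  0.02983157]), 'width': 1.0019141647281626}
top cam at [0.30492347 0.07270845 1.24041434]
top selector 0.82 [312.0, 173.7, 58.0, 55.8] 339.6 202.1
top dial 0.63 [327.5, 182.0, 29.2, 37.5] 341.7 199.9
top holder 0.97 [208.3, 153.2, 35.8, 42.1] 227.4 174.7
top key 0.68 [214.5, 152.0, 16.2, 26.3] 223.7 165.0
top key 0.48 [204.3, 214.5, 22.9, 17.8] 216.9 221.6
top beaker_mid 0.79 [280.5, 195.5, 28.8, 31.5] 293.8 210.5
top beaker_mid 0.4 [280.7, 140.6, 23.7, 22.9] 291.9 152.4
top flask_mid 0.97 [282.1, 139.9, 22.5, 25.0] 291.9 152.4
top flask_mid 0.31 [217.8, 153.2, 12.8, 23.0] 223.5 165.4
top tub_mid 0.93 [134.4, 179.8, 41.0, 31.8] 154.2 195.9
side cam at [0.31166822 0.88183227 0.45633292]
side selector 0.63 [250.3, 169.6, 52.6, 39.0] 267.9 186.2
side dial 0.67 [258.1, 171.4, 27.1, 13.8] 269.7 174.8
side holder 0.66 [181.3, 203.0, 58.1, 64.8] 210.4 236.7
side key 0.95 [292.0, 230.1, 35.4, 66.6] 310.2 258.5
side key 0.79 [195.9, 192.5, 26.8, 13.8] 208.0 198.3
side key 0.71 [271.0, 201.6, 13.9, 63.4] 276.9 234.7
side beaker_mid 0.59 [261.8, 177.1, 31.5, 44.6] 277.8 196.0
side flask_mid 0.67 [206.4, 170.0, 12.4, 26.9] 209.9 182.5
side tub_mid 0.7 [186.3, 266.9, 62.2, 65.4] 215.7 299.3
```

Run:
```python
from h import *
t=cam('top'); s=cam('side')
A=t[0][120:250,130:390]; A=cv2.resize(A,None,fx=3,fy=3,interpolation=cv2.INTER_CUBIC)[:, :780]
cv2.imwrite('pics/topc.png',A[:,:,::-1])
save(s,'sidec.png',(160,150,350,340),3)
print('selector',onz(t,341.5,200.5,.048),'bar',onz(t,223.5,165.2,.128),'other',onz(t,217,221.6,.12))
```

```text
selector [ 0.49246609 -0.12210022  0.048     ] bar [0.5615626  0.17457943 0.128     ] other [0.42558464 0.18658676 0.12      ]
```

View pics/topc.png

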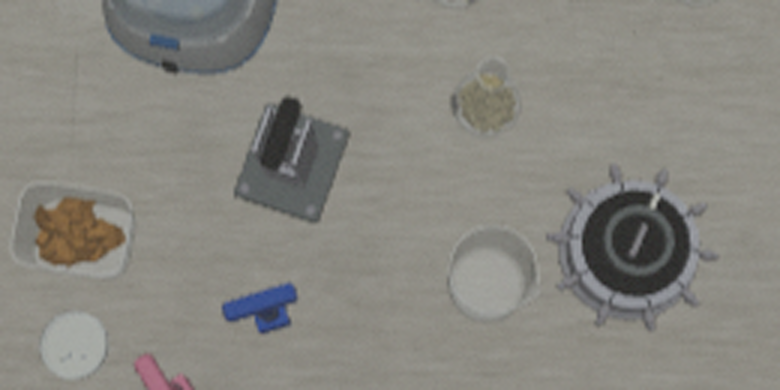

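View pics/sidec.png

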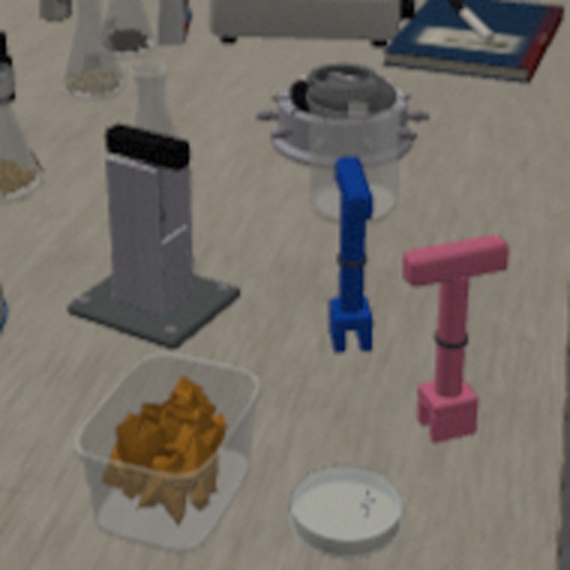

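The steel key is the one in the grey holder: black bar at about top (223,165), side (208,198). The blue key at top (217,222) / side (277,235) and the pink one at side (310,258) are look-alikes standing loose and are not steel. The selector is at top (341,200), with its white mark towards the upper right.

Run:
```python
from h import *
t=cam('top'); f=lambda u,v:(130+u/3,120+v/3)
a=onz(t,*f(290,100),.128); b=onz(t,*f(270,168),.128); print('bar',a,b,np.linalg.norm(a-b),(a+b)/2,np.degrees(np.arctan2(*(a-b)[1::-1])))
fp=[onz(t,*f(*p),.008) for p in [(268,97),(350,132),(316,221),(236,195)]]; print('foot',np.mean(fp,0),[np.linalg.norm(fp[i]-fp[i-1]) for i in range(4)])
a=onz(t,*f(645,224),.062); b=onz(t,*f(631,257),.062); print('blade',a,b,(a+b)/2,np.degrees(np.arctan2(*(a-b)[1::-1])))
m=onz(t,*f(660,192),.049); print('mark',m)
s=monitor.observe();M=R.from_rotvec(s['ee_rot']).as_matrix();print('tool y ang',np.degrees(np.arctan2(M[1,1],M[0,1])))
print('mount',imaging.get_image('wrist')['mount'])
for n,u,v,z in [('beaker',293.8,210.5,.05),('flask',291.9,152.4,.05),('blue',217,221.6,.12)]: print(n,onz(t,u,v,z))
```

```text
bar [0.5911527  0.16780401 0.128     ] [0.53483331 0.18217974 0.128     ] 0.058125164239792707 [0.56299301 0.17499188 0.128     ] -14.319195109177947
foot [0.56634083 0.17418893 0.008     ] [np.float64(0.09324188856592809), np.float64(0.0803394264400153), np.float64(0.08570301177326017), np.float64(0.07475720124335086)]
blade [ 0.50532839 -0.12883752  0.062     ] [ 0.47705236 -0.11671773  0.062     ] [ 0.49119038 -0.12277762  0.062     ] -23.20113713135055
mark [ 0.53550016 -0.14425499  0.049     ]
tool y ang 75.11185671630302
mount [[ 7.70999124e-05 -9.61436062e-01 -2.75028529e-01  7.23253496e-02]
 [ 9.99999987e-01  3.60133892e-05  1.54439761e-04 -1.13325056e-03]
 [-1.38579246e-04 -2.75028538e-01  9.61436053e-01 -1.64924345e-01]
 [ 0.00000000e+00  0.00000000e+00  0.00000000e+00  1.00000000e+00]]
beaker [ 4.64525856e-01 -3.83382736e-04  5.00000000e-02]
flask [0.61638425 0.00532541 0.05      ]
blue [0.42558464 0.18658676 0.12      ]
```

Call:
move_arm([
  [3.1,-3.3,0.1,0,0,-6.9],
  [3.1,-3.3,0.1,0,0,-6.9],
  [3.1,-3.3,0,0,0,-6.9],
  [3.1,-3.3,0,0,0,-6.9],
  [3.1,-3.3,0,0,0,-6.9],
  [3.1,-3.3,0,0,0,-6.9],
  [3.1,-3.3,0,0,0,-6.9],
  [3.1,-3.3,0,0,0,-6.9],
], grip=1)

```text
clock: 1.8
position: [0.4096, 0.3386, 0.221]
ee_rot: [-1.81, -2.568, -0.001]
force: [0.5, 0.2, -0.5]
width: 1.001
```

Call:
move_arm([
  [3.1,-3.3,0,0,0,-6.9],
  [3.1,-3.3,0,0,0,-6.9],
  [3.1,-3.3,0,0,0,-6.9],
  [3.1,-3.3,0,0,0,-6.9],
  [3.1,-3.3,0,0,0,-6.9],
  [0,0,0,0,0,0],
  [0,0,0,0,0,0],
])

```text
clock: 2.5
position: [0.564, 0.174, 0.2205]
ee_rot: [2.487, 1.919, -0.0]
force: [-0.5, 0.8, -1.0]
width: 1.001
```

Run:
```python
from h import *
c=cam('wrist'); save(c,'w1.png',k=1.5)
s=monitor.observe();M=R.from_rotvec(s['ee_rot']).as_matrix();print(s['position'],'tool y ang',np.degrees(np.arctan2(M[1,1],M[0,1])))
g=cv2.cvtColor(c[0],cv2.COLOR_RGB2GRAY)
for o in outline_of('wrist','key')[:3]:
    print(o['p'],o['rect'])
    m=(o['mask']&(g<50)).astype(np.uint8); 
    r=cv2.minAreaRect(np.argwhere(m)[:,::-1].astype(np.float32)); print(r)
    P=np.array([onz(c,*p,.128)[:2] for p in cv2.boxPoints(r)]); print(P,P.mean(0))
```

```text
[0.5632207  0.17549103 0.22039927] tool y ang -14.537709495051544
0.75 [99.8, 170.5, 72.6, 63.1]
((146.19956970214844, 186.86614990234375), (53.90538787841797, 43.95087432861328), 49.02825927734375)
[[0.43625994 0.21715041]
 [0.47624409 0.23474215]
 [0.49489851 0.18971289]
 [0.4537674  0.17001006]] [0.46529248 0.20290388]
0.65 [1.3, 123.8, 106.0, 54.1]
((0.0, 0.0), (0.0, 0.0), 0.0)
[[0.40794732 0.37800216]
 [0.40794732 0.37800216]
 [0.40794732 0.37800216]
 [0.40794732 0.37800216]] [0.40794732 0.37800216]
0.6 [228.2, 169.1, 59.3, 28.2]
((257.5511474609375, 185.97755432128906), (59.525638580322266, 17.67791748046875), 2.862405300140381)
[[0.53802927 0.17787374]
 [0.54368162 0.1942246 ]
 [0.59694104 0.17729801]
 [0.59223211 0.16059031]] [0.56772101 0.17749666]
```

View pics/w1.png

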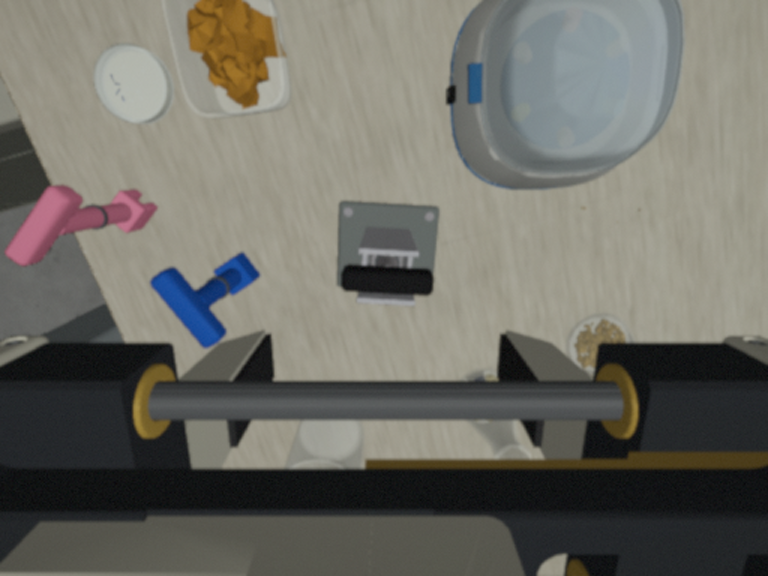

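View pics/side0.png

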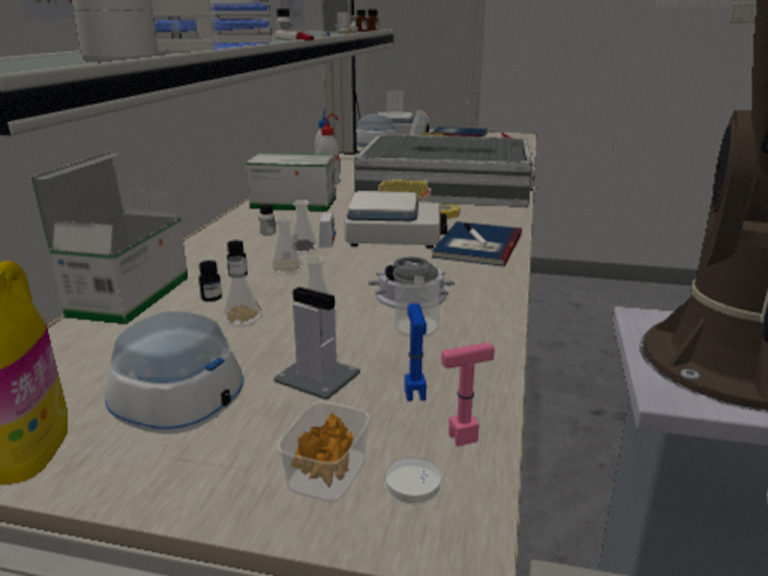

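The bath (side picture, around 175,370) is lower than the gripper body will pass, so the way is clear. I'm descending over the bar ends.

Call:
move_arm([
  [0.4,0.1,-2,0,0,-3],
  [0,0,-2.5,0,0,0],
  [0,0,-2.5,0,0,0],
  [0,0,-2,0,0,0],
  [0,0,-1.0,0,0,0],
  [0,0,0,0,0,0],
])

```text
clock: 3.2
position: [0.5662, 0.1771, 0.1196]
ee_rot: [-2.532, -1.858, 0.003]
force: [0.5, 0.3, 0.1]
width: 1.003
```

Call:
move_arm([
  [0,0,0,0,0,0],
  [0,0,0,0,0,0],
  [0,0,0,0,0,0],
  [0,0,0,0,0,0],
  [0,0,0,0,0,0],
  [0,0,0,0,0,0],
], grip=0, force=25)

```text
clock: 3.8
position: [0.5676, 0.176, 0.1208]
ee_rot: [2.535, 1.856, 0.0]
force: [0.1, -0.1, 0.1]
width: 0.523
```

Run:
```python
from h import *
s=monitor.observe(); print(s['width'],s['force'],s['clock'])
c=cam('side'); a=c[0][150:300,150:320]; a=cv2.resize(a,None,fx=2.3,fy=2.3)
w=cam('wrist'); b=cv2.resize(w[0][100:320,130:380],None,fx=1.57,fy=1.57)
b=b[:345]; a=a[:345]
print(a.shape,b.shape); h=min(a.shape[0],b.shape[0]); cv2.imwrite('pics/g1.png',np.hstack([a[:h],b[:h]])[:,:,::-1])
```

```text
0.5232700324887624 [ 0.13089683 -0.13817959  0.05228937] 3.8
(345, 391, 3) (345, 392, 3)
```

View pics/g1.png

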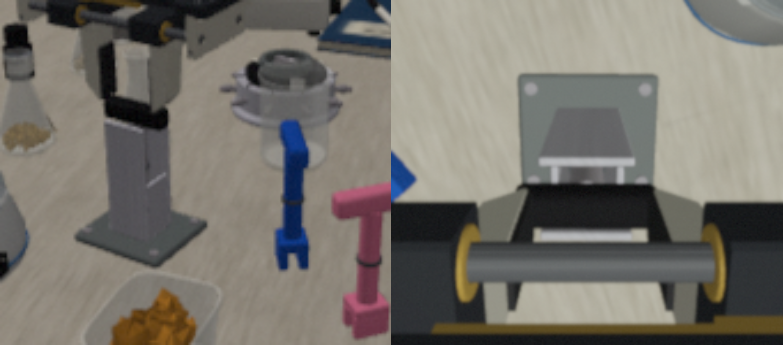

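Call:
move_arm([
  [0,0,0,0,0,0],
  [0,0,0,0,0,0],
  [0,0,0,0,0,0],
])

```text
clock: 4.2
position: [0.5676, 0.176, 0.1206]
ee_rot: [2.535, 1.856, -0.0]
force: [0.7, -0.0, -0.2]
width: 0.181
```

Call:
move_arm([
  [0,0,0,0,0,0],
])

```text
clock: 4.3
position: [0.5676, 0.176, 0.1206]
ee_rot: [2.535, 1.856, -0.0]
force: [-0.3, -0.6, 0.2]
width: 0.092
```

Run:
```python
from h import *
s=monitor.observe(); print(s['width'],s['force'],s['position'],s['joint_efforts'])
c=cam('side'); a=c[0][150:260,160:270]; a=cv2.resize(a,None,fx=3.5,fy=3.5)
w=cam('wrist'); b=cv2.resize(w[0][100:320,130:380],None,fx=1.57,fy=1.57)
h=340; cv2.imwrite('pics/g2.png',np.hstack([a[:h],b[:h]])[:,:,::-1])
```

```text
0.09242863947070552 [-0.26856137 -0.56763133  0.20026941] [0.567592   0.17600843 0.12062728] [ 4.20736287e-04 -6.27052546e+01  8.62156659e+00 -2.62042665e+01
 -5.63375652e-02  3.97299722e-03 -3.75963930e-05]
```

View pics/g2.png

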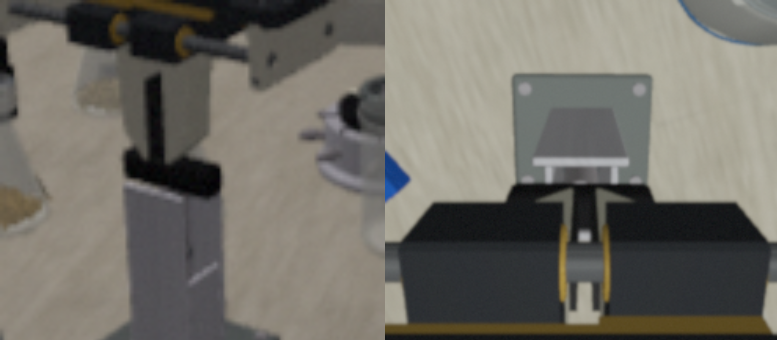

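Run:
```python
from h import *
s=cam('side'); t=cam('top'); w=cam('wrist')
p=monitor.observe()['position']
print('side bar centre pred z.119',proj(s,[.567,.1765,.119]),'measured ~',208,198,'foot',proj(s,[.567,.1765,.0]))
for z in (-.03,-.019,0,.019): print('tool z',-z,proj(s,p+[0,0,z]),proj(w,p+[0,0,z]))
P=[c[1]@np.c_[c[2],c[3]] for c in (s,t)]
X=cv2.triangulatePoints(P[0],P[1],np.array([208,198.]),np.array([223.5,165.2])).ravel(); print(X[:3]/X[3])
g=lambda u,v:(160+u/3.5,150+v/3.5)
print('finger tip px',g(165,163),'bar corners px',g(125,150),g(220,165),g(220,195),w[1][0,0])
```

```text
side bar centre pred z.119 [207.49864001 199.32621836] measured ~ 208 198 foot [210.11132947 252.48034542]
tool z 0.03 [207.94086463 212.4125555 ] [254.16368065 213.69390341]
tool z 0.019 [207.69004935 207.33144338] [254.03611262 219.21883171]
tool z 0 [207.25051755 198.42723923] [253.78018574 230.30293869]
tool z -0.019 [206.80280723 189.35735171] [253.4659462  243.91254743]
[0.5644811  0.17553022 0.12123275]
finger tip px (207.14285714285714, 196.57142857142856) bar corners px (195.71428571428572, 192.85714285714286) (222.85714285714286, 197.14285714285714) (222.85714285714286, 205.71428571428572) 281.1962121972684
```

The jaws closed on nothing: in both pictures the fingertips end at the bar's top, higher than the stated 19 mm implies. I'll open, go 2 cm lower (the body still clears the bar) and close again.

Call:
move_arm([
  [0,0,0,0,0,0],
  [0,0,0,0,0,0],
  [0,0,0,0,0,0],
  [0,0,0,0,0,0],
  [0,0,0,0,0,0],
  [0,0,0,0,0,0],
  [0,0,0,0,0,0],
  [0,0,0,0,0,0],
], grip=1)

```text
clock: 5.35
position: [0.5676, 0.176, 0.1206]
ee_rot: [2.535, 1.856, 0.0]
force: [0.7, -0.4, 0.4]
width: 0.655
```

Call:
move_arm([
  [0,0,-0.5,0,0,0],
  [0,0,-0.5,0,0,0],
  [0,0,-0.5,0,0,0],
  [0,0,-0.5,0,0,0],
  [0,0,0,0,0,0],
])

```text
clock: 5.85
position: [0.5669, 0.1758, 0.0996]
ee_rot: [-2.535, -1.855, 0.003]
force: [-0.0, 0.5, 0.3]
width: 0.997
```

Call:
move_arm([
  [0,0,0,0,0,0],
  [0,0,0,0,0,0],
  [0,0,0,0,0,0],
  [0,0,0,0,0,0],
  [0,0,0,0,0,0],
  [0,0,0,0,0,0],
  [0,0,0,0,0,0],
], grip=0.4)

```text
clock: 6.55
position: [0.5676, 0.1761, 0.1008]
ee_rot: [-2.535, -1.856, -0.0]
force: [-0.6, 1.1, 1.8]
width: 0.65
```

Call:
move_arm([
  [0,0,0,0,0,0],
  [0,0,0,0,0,0],
  [0,0,0.5,0,0,0],
  [0,0,1,0,0,0],
  [0,0,1.5,0,0,0],
  [0,0,1.5,0,0,0],
  [0,0,1.5,0,0,0],
], force=40)

```text
clock: 7.25
position: [0.5676, 0.1759, 0.1619]
ee_rot: [2.535, 1.855, 0.0]
force: [0.4, 0.1, -1.6]
width: 0.647
```

Call:
move_arm([
  [0,0,1.5,0,0,0],
  [0,0,1.5,0,0,0],
  [0,0,1.5,0,0,0],
  [0,0,1.5,0,0,0],
  [0,0,1.5,0,0,0],
  [0,0,1,0,0,0],
  [0,0,0,0,0,0],
])

```text
clock: 7.95
position: [0.5684, 0.1761, 0.2474]
ee_rot: [2.535, 1.855, 0.004]
force: [0.1, 0.0, -1.1]
width: 0.65
```

Run:
```python
from h import *
s=monitor.observe(); print(s['width'],s['force'],s['position'])
c=cam('side'); a=c[0][110:260,130:300]; a=cv2.resize(a,None,fx=2.3,fy=2.3)
t=cam('top')
w=cam('wrist'); b=cv2.resize(w[0][100:320,130:380],None,fx=1.57,fy=1.57)
cv2.imwrite('pics/g3.png',np.hstack([a[:340],b[:340]])[:,:,::-1])
```

```text
0.6500877787194062 [ 0.14507681  0.04886793 -1.05179919] [0.5683673  0.17608887 0.24735416]
```

View pics/g3.png

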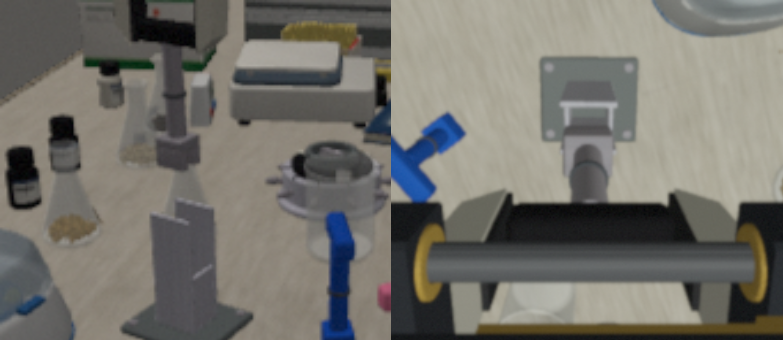

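Key is held and out of the holder, hanging straight. I'm carrying it over the beaker to the selector.

Call:
move_arm([
  [-0.7,-3,0,0,0,-0.7],
  [-0.8,-4,0,0,0,-0.9],
  [-1,-4,0,0,0,-0.9],
  [-1,-4,0,0,0,-0.9],
  [-1,-4,0,0,0,-0.9],
  [-1,-4,0,0,0,-0.9],
  [-1.2,-4,0,0,0,-0.9],
  [-1,-3,0,0,0,-0.9],
])

```text
clock: 8.9
position: [0.489, -0.1266, 0.2451]
ee_rot: [-2.646, -1.694, 0.002]
force: [0.9, -0.0, -0.6]
width: 0.649
```

Call:
move_arm([
  [0,0,0,0,0,0],
  [0,0,0,0,0,0],
  [0,0,0,0,0,0],
])

```text
clock: 9.2
position: [0.4907, -0.1228, 0.2452]
ee_rot: [-2.642, -1.699, 0.001]
force: [1.0, 1.0, -1.4]
width: 0.65
```

Run:
```python
from h import *
s=monitor.observe(); M=R.from_rotvec(s['ee_rot']).as_matrix();print(s['position'],'yaw',np.degrees(np.arctan2(M[1,1],M[0,1])),s['width'],s['force'])
w=cam('wrist')
for th in ['selector','dial']:
    for o in outline_of('wrist',th)[:2]: print(th,o['p'],o['rect'])
p=s['position']
print('pred blade px',proj(w,[.4912,-.1228,.062]),'foot px',proj(w,p-[0,0,.093]))
cv2.imwrite('pics/w2.png',cv2.resize(w[0][80:280,150:360],None,fx=3.6,fy=3,interpolation=cv2.INTER_CUBIC)[:,:,::-1])
```

```text
[ 0.49072447 -0.12279682  0.24516057] yaw -24.50236430095818 0.6498196433970328 [ 0.98866297  1.04262813 -1.43349349]
selector 0.75 [206.4, 113.2, 106.1, 101.4]
dial 0.6 [227.2, 133.1, 66.9, 68.3]
pred blade px [255.54965997 171.03565831] foot px [254.68800291 190.6922605 ]
```

View pics/w2.png

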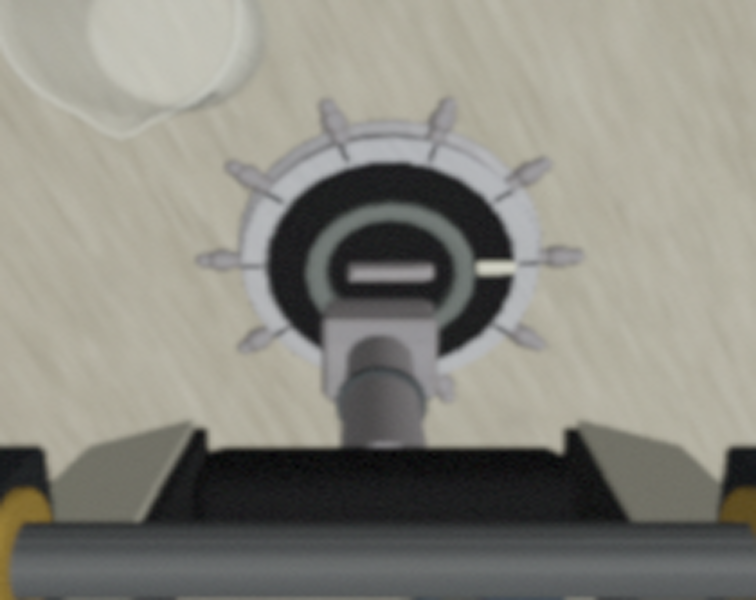

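Run:
```python
from h import *
s=monitor.observe(); M=R.from_rotvec(s['ee_rot']).as_matrix(); p=s['position']
w=cam('wrist'); f=lambda u,v:(150+u/3.6,80+v/3)
T=lambda q:((q-p)@M*1000).round(1)
L=lambda n,u,v,z:print(n,onz(w,*f(u,v),z).round(4),'tool mm',T(onz(w,*f(u,v),z)))
L('bladeL',348,273,.060);L('bladeR',435,271,.060);L('mark',515,267,.049);L('markin',476,268,.049)
L('collarL',306,270,.062);L('collarR',476,270,.062);L('collarTop',391,203,.062)
L('dialL',268,265,.048);L('dialR',516,265,.048);L('dialTop',391,162,.048)
for z in (.150,.1524):
    L('footL',325,299,z);L('footR',438,299,z)
L('foottopL',322,318,.178);L('foottopR',439,318,.178)
```

```text
bladeL [ 0.4809 -0.1186  0.06  ] tool mm [ -0.2 -10.7 185.4]
bladeR [ 0.5092 -0.1305  0.06  ] tool mm [  0.6  20.  185.3]
mark [ 0.5359 -0.1432  0.049 ] tool mm [1.000e-01 4.960e+01 1.963e+02]
markin [ 0.5229 -0.1378  0.049 ] tool mm [ -0.3  35.4 196.3]
collarL [ 0.4683 -0.111   0.062 ] tool mm [  1.5 -25.3 183.4]
collarR [ 0.5225 -0.1356  0.062 ] tool mm [  1.5  34.2 183.3]
collarTop [ 0.507  -0.0977  0.062 ] tool mm [ 29.5   4.4 183.3]
dialL [ 0.4545 -0.1054  0.048 ] tool mm [  0.8 -40.2 197.4]
dialR [ 0.5366 -0.1428  0.048 ] tool mm [  0.8  50.  197.3]
dialTop [ 0.5135 -0.0837  0.048 ] tool mm [ 45.    4.5 197.3]
footL [ 0.4827 -0.1078  0.15  ] tool mm [ 10.2 -13.6  95.4]
footR [ 0.5098 -0.1202  0.15  ] tool mm [10.2 16.2 95.3]
footL [ 0.483  -0.1074  0.1524] tool mm [ 10.8 -13.5  93. ]
footR [ 0.51   -0.1196  0.1524] tool mm [10.8 16.1 92.9]
foottopL [ 0.484  -0.1071  0.178 ] tool mm [ 11.4 -12.8  67.4]
foottopR [ 0.5092 -0.1186  0.178 ] tool mm [11.4 15.  67.3]
```

Call:
move_arm([
  [0.35,-0.05,-0.5,0,0,1],
  [0,0,-2,0,0,0],
  [0,0,-2,0,0,0],
  [0,0,-2,0,0,0],
  [0,0,-1,0,0,0],
  [0,0,0,0,0,0],
  [0,0,0,0,0,0],
])

```text
clock: 10.1
position: [0.4945, -0.1246, 0.171]
ee_rot: [2.628, 1.721, 0.0]
force: [-0.0, 0.2, -1.2]
width: 0.65
```

Run:
```python
from h import *
s=monitor.observe(); M=R.from_rotvec(s['ee_rot']).as_matrix();print(s['position'],'yaw',np.degrees(np.arctan2(M[1,1],M[0,1])),s['width'],s['force'])
w=cam('wrist'); cv2.imwrite('pics/w3.png',cv2.resize(w[0][90:290,170:340],None,fx=3.5,fy=3,interpolation=cv2.INTER_CUBIC)[:,:,::-1])
```

```text
[ 0.49447556 -0.12459072  0.17104055] yaw -23.575637822043362 0.6504299459357901 [-3.26521315e-04  1.90884975e-01 -1.16339695e+00]
```

View pics/w3.png

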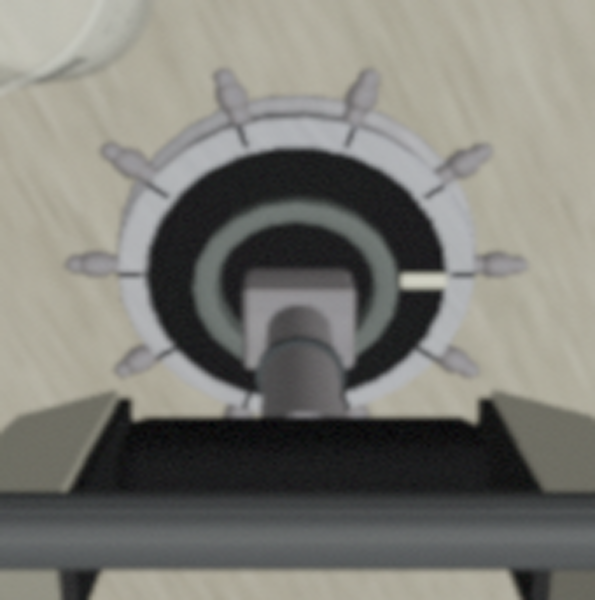

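Run:
```python
from h import *
s=monitor.observe(); M=R.from_rotvec(s['ee_rot']).as_matrix(); p=s['position']
w=cam('wrist'); f=lambda u,v:(170+u/3.5,90+v/3)
T=lambda q:((q-p)@M*1000).round(1)
L=lambda n,u,v,z:print(n,'tool mm',T(onz(w,*f(u,v),z)))
L('mark',446,281,.049);L('markin',400,281,.049)
L('collarTop',296,198,.062);L('collarL',194,282,.062);L('collarR',398,282,.062);L('dialTop',296,147,.048)
L('footL',244,269,.078);L('footR',355,269,.078);L('foottop',300,288,.104)
```

```text
mark tool mm [ -0.7  45.  122.4]
markin tool mm [ -0.7  31.1 122.4]
collarTop tool mm [ 3.060e+01 -1.000e-01  1.094e+02]
collarL tool mm [  2.3 -29.5 109.3]
collarR tool mm [  2.3  29.2 109.4]
dialTop tool mm [ 45.8  -0.2 123.4]
footL tool mm [ 10.7 -14.1  93.4]
footR tool mm [10.7 15.9 93.4]
foottop tool mm [11.4  1.1 67.4]
```

Call:
move_arm([
  [0.04,0.09,-0.5,0,0,0],
  [0,0,-0.5,0,0,0],
  [0,0,-0.4,0,0,0],
  [0,0,-0.3,0,0,0],
  [0,0,-0.3,0,0,0],
  [0,0,-0.2,0,0,0],
  [0,0,0,0,0,0],
])

```text
clock: 10.9
position: [0.4943, -0.1236, 0.1484]
ee_rot: [-2.629, -1.72, 0.001]
force: [0.5, 0.0, -1.4]
width: 0.65
```

The foot is 6–7 mm below the blade's top with no contact force, so the slot is over the blade.

Call:
move_arm([
  [0,0,-0.2,0,0,0],
  [0,0,-0.2,0,0,0],
  [0,0,-0.2,0,0,0],
  [0,0,-0.1,0,0,0],
  [0,0,0,0,0,0],
])

```text
clock: 11.4
position: [0.4944, -0.1235, 0.1415]
ee_rot: [-2.629, -1.72, 0.0]
force: [0.3, 0.6, -1.7]
width: 0.651
```

Call:
move_arm([
  [0,0,-0.1,0,0,0],
  [0,0,-0.05,0,0,0],
  [0,0,0,0,0,0],
])

```text
clock: 11.7
position: [0.4947, -0.1236, 0.1406]
ee_rot: [2.629, 1.72, 0.001]
force: [-1.4, 1.3, 4.8]
width: 0.649
```

Call:
move_arm([
  [0,0,0.05,0,0,0],
  [0,0,0,0,0,0],
  [0,0,0,0,0,0],
  [0,0,0,0,0,0],
  [0,0,0,0,0,0],
  [0,0,0,0,0,0],
], grip=0.95)

```text
clock: 12.3
position: [0.4945, -0.1236, 0.1406]
ee_rot: [2.629, 1.721, -0.0]
force: [-1.0, -0.3, 0.5]
width: 0.949
```

Call:
move_arm([
  [0,0,1,0,0,0],
  [0,0,2,0,0,0],
  [0,0,2.5,0,0,0],
  [0,0,2.5,0,0,0],
  [0,0,1,0,0,0],
  [0,0,0,0,0,0],
])

```text
clock: 12.9
position: [0.4954, -0.1238, 0.2321]
ee_rot: [2.627, 1.72, 0.004]
force: [0.9, -0.6, -1.0]
width: 0.947
```

Run:
```python
from h import *
s=monitor.observe(); M=R.from_rotvec(s['ee_rot']).as_matrix();print(s['position'],'yaw',np.degrees(np.arctan2(M[1,1],M[0,1])),s['width'],s['joints'])
c=cam('side'); a=cv2.resize(c[0][110:230,210:330],None,fx=3,fy=3)
w=cam('wrist'); b=cv2.resize(w[0][90:270,170:340],None,fx=2.2,fy=2)
print(proj(w,[.4945,-.1236,.168]))
cv2.imwrite('pics/g4.png',np.hstack([a[:360],b[:360]])[:,:,::-1])
```

```text
[ 0.4953626  -0.12375418  0.23210071] yaw -23.581010249471586 0.9469755758896876 [-0.41070137  0.26007391  0.69437394  1.87131235 -0.18942474  1.07323017
 -0.05389174]
[254.23262395 200.59506663]
```

View pics/g4.png

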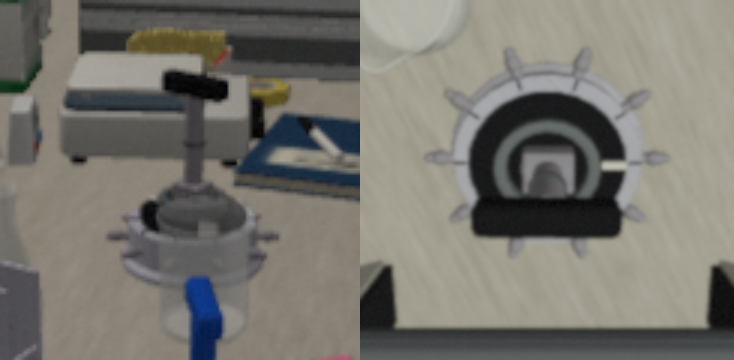

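Run:
```python
from h import *
s=monitor.observe(); p=s['position']; M=R.from_rotvec(s['ee_rot']).as_matrix()
w=cam('wrist'); g=cv2.cvtColor(w[0],cv2.COLOR_RGB2GRAY)
m=np.zeros_like(g); m[182:214,216:296]=(g[182:214,216:296]<45)
m=cv2.morphologyEx(m,cv2.MORPH_OPEN,np.ones((13,25),np.uint8))
r=cv2.minAreaRect(np.argwhere(m)[:,::-1].astype(np.float32)); print(r)
B=np.array([onz(w,*q,.168) for q in cv2.boxPoints(r)]); print(B,B.mean(0)); print(((B-p)@M*1000).round(1))
```

```text
((255.0, 198.0), (18.0, 64.0), 90.0)
[[ 0.47412595 -0.10342208  0.168     ]
 [ 0.5232729  -0.12486135  0.168     ]
 [ 0.51733141 -0.13965902  0.168     ]
 [ 0.46727186 -0.11782242  0.168     ]] [ 0.49550053 -0.12144122  0.168     ]
[[ 10.2 -26.3  62.1]
 [ 10.2  27.4  62.1]
 [ -5.7  27.8  62.1]
 [ -5.7 -26.8  62.1]]
```

Call:
move_arm([
  [0,0,0,0,0,8.1],
  [0,0,0,0,0,8.1],
  [0,0,0,0,0,8.1],
  [0,0,0,0,0,8.1],
  [0,0,0,0,0,8.1],
  [0,0,0,0,0,8.1],
], grip=0.7)

```text
clock: 13.65
position: [0.4937, -0.1234, 0.2293]
ee_rot: [-1.679, -2.653, 0.002]
force: [0.2, -0.5, 1.1]
width: 0.697
```

Call:
move_arm([
  [0,0,0,0,0,8.1],
  [0,0,0,0,0,8.1],
  [0,0,0,0,0,8.1],
  [0,0,0,0,0,8.1],
  [0,0,0,0,0,8.1],
  [0,0,0,0,0,0],
  [0,0,0,0,0,0],
])

```text
clock: 14.35
position: [0.494, -0.1236, 0.2298]
ee_rot: [-0.673, -3.067, 0.0]
force: [0.6, 0.3, -0.8]
width: 0.7
```

Run:
```python
from h import *
s=monitor.observe(); p=s['position']; M=R.from_rotvec(s['ee_rot']).as_matrix()
print(p,'yaw',np.degrees(np.arctan2(M[1,1],M[0,1])),s['joints'][6])
w=cam('wrist'); g=cv2.cvtColor(w[0],cv2.COLOR_RGB2GRAY)
print('proj centre',proj(w,[.4947,-.1242,.168]))
for v in range(175,232,6):
    r=g[v,225:290]; d=np.nonzero(r<45)[0]+225; print(v,d.min() if len(d) else None,d.max() if len(d) else None,len(d))
cv2.imwrite('pics/w4.png',cv2.resize(w[0][80:280,150:360],None,fx=3,fy=3)[:,:,::-1])
```

```text
[ 0.49399533 -0.12358982  0.22981013] yaw 65.25329388861053 1.3955193818328986
proj centre [257.31067284 200.52103919]
175 225 289 45
181 225 289 42
187 228 286 36
193 232 281 39
199 240 273 34
205 249 264 16
211 250 264 15
217 250 264 15
223 250 264 15
229 None None 0
```

View pics/w4.png

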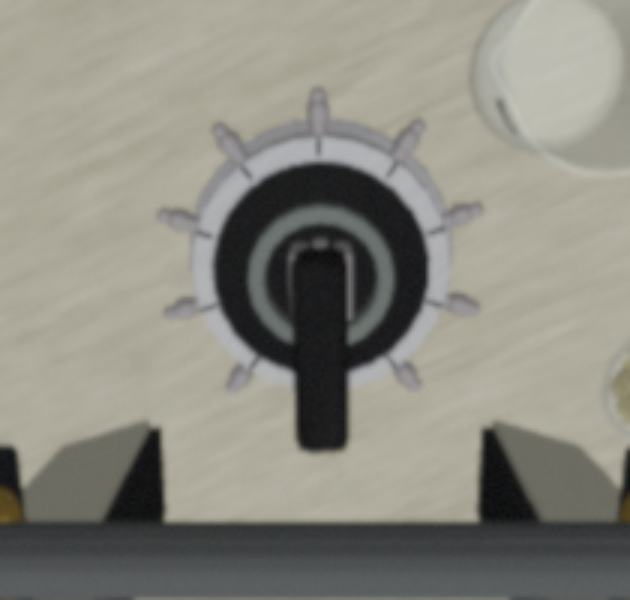

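Key stands by itself, released. Jaws are now centred across the bar (pixel column 257 for both). I'm descending for the fresh hold.

Call:
move_arm([
  [0.1,-0.05,-1.5,0,0,0],
  [0,0,-2,0,0,0],
  [0,0,-2,0,0,0],
  [0,0,-2,0,0,0],
  [0,0,-1.4,0,0,0],
  [0,0,0,0,0,0],
])

```text
clock: 15.0
position: [0.4941, -0.1237, 0.1398]
ee_rot: [-0.669, -3.066, 0.001]
force: [0.4, -0.5, 0.9]
width: 0.696
```

Call:
move_arm([
  [0,0,0,0,0,0],
  [0,0,0,0,0,0],
  [0,0,0,0,0,0],
  [0,0,0,0,0,0],
  [0,0,0,0,0,0],
  [0,0,0,0,0,0],
  [0,0,0,0,0,0],
  [0,0,0,0,0,0],
], grip=0.05, force=20)

```text
clock: 15.8
position: [0.4955, -0.1241, 0.1417]
ee_rot: [0.666, 3.07, 0.0]
force: [-0.2, -1.0, 1.3]
width: 0.178
```

Call:
move_arm([
  [0,0,0,0,0,0],
  [0,0,0,0,0,0],
])

```text
clock: 16.0
position: [0.4955, -0.1241, 0.1417]
ee_rot: [0.666, 3.07, 0.0]
force: [-0.3, -1.3, 2.5]
width: 0.176
```

Call:
move_arm([
  [0,0,0,0,0,-6],
  [0,0,0,0,0,-6],
  [0,0,0,0,0,-6],
  [0,0,0,0,0,-6],
  [0,0,0,0,0,-6],
  [0,0,0,0,0,-6],
  [0,0,0,0,0,0],
])

```text
clock: 16.7
position: [0.4955, -0.1246, 0.1418]
ee_rot: [1.585, 2.712, -0.001]
force: [-1.0, -2.4, 3.3]
width: 0.174
```

Run:
```python
from h import *
s=monitor.observe(); M=R.from_rotvec(s['ee_rot']).as_matrix();print(s['position'],'yaw',np.degrees(np.arctan2(M[1,1],M[0,1])),s['width'],s['force'],s['ft_torque'],s['joints'])
```

```text
[ 0.49551241 -0.12455254  0.14176864] yaw 29.401568596203514 0.17368684605970647 [-1.00510493 -2.40350073  3.34989591] [-0.5571094   0.32609548  0.04940552] [-0.26332591  0.35780498  0.52787985  1.9766375  -0.23279347  0.86575846
  0.90211321]
```

Turning works with small forces; on to the remaining 108°.

Call:
move_arm([
  [0,0,0,0,0,-6],
  [0,0,0,0,0,-6],
  [0,0,0,0,0,-6],
  [0,0,0,0,0,-6],
  [0,0,0,0,0,-6],
  [0,0,0,0,0,-6],
  [0,0,0,0,0,0],
])

```text
clock: 17.4
position: [0.4949, -0.1247, 0.1418]
ee_rot: [-2.344, -2.091, 0.002]
force: [-3.8, -2.2, 7.8]
width: 0.175
```

Call:
move_arm([
  [0,0,0,0,0,-6],
  [0,0,0,0,0,-6],
  [0,0,0,0,0,-6],
  [0,0,0,0,0,-6],
  [0,0,0,0,0,-6],
  [0,0,0,0,0,-6],
  [0,0,0,0,0,0],
])

```text
clock: 18.1
position: [0.4951, -0.1242, 0.1419]
ee_rot: [-2.875, -1.265, 0.001]
force: [-3.4, 0.5, 9.6]
width: 0.175
```

Call:
move_arm([
  [0,0,0,0,0,-6],
  [0,0,0,0,0,-6],
  [0,0,0,0,0,-6],
  [0,0,0,0,0,-6],
  [0,0,0,0,0,-6],
  [0,0,0,0,0,-5],
  [0,0,0,0,0,0],
  [0,0,0,0,0,0],
])

```text
clock: 18.9
position: [0.4955, -0.124, 0.142]
ee_rot: [-3.122, -0.348, 0.0]
force: [-2.3, -0.0, 10.0]
width: 0.173
```

Run:
```python
from h import *
s=monitor.observe(); M=R.from_rotvec(s['ee_rot']).as_matrix();print(s['position'],'yaw',np.degrees(np.arctan2(M[1,1],M[0,1])),s['width'],s['force'],s['ft_torque'],s['joints'])
```

```text
[ 0.49553936 -0.1240188   0.14200553] yaw -77.29648843483129 0.17312895453052962 [-2.33336971e+00 -7.41363901e-03  1.00105295e+01] [ 0.13820758  0.87926173 -0.02426353] [-0.59595601  0.49453975  1.04191229  1.99797868 -0.52873542  0.94917385
 -0.63232288]
```

Call:
move_arm([
  [0,0,0,0,0,0],
  [0,0,0,0,0,0],
  [0,0,0,0,0,0],
  [0,0,0,0,0,0],
  [0,0,0,0,0,0],
  [0,0,0,0,0,0],
  [0,0,0,0,0,0],
  [0,0,0,0,0,0],
], grip=0.7)

```text
clock: 19.7
position: [0.4955, -0.1241, 0.1416]
ee_rot: [3.123, 0.342, -0.0]
force: [0.4, 0.8, 0.2]
width: 0.7
```

Call:
move_arm([
  [0,0,1.5,0,0,0],
  [0,0,2,0,0,0],
  [0,0,2.5,0,0,0],
  [0,0,2.5,0,0,0],
  [0,0,2,0,0,0],
  [-2,3,0,0,0,0],
  [-2,3,0,0,0,0],
  [0,0,0,0,0,0],
])

```text
clock: 20.5
position: [0.4538, -0.0592, 0.2467]
ee_rot: [-3.118, -0.353, 0.003]
force: [1.3, 1.2, 0.2]
width: 0.701
```

Call:
move_arm([
  [-4,0,0,0,0,0],
  [-4,0,0,0,0,0],
  [0,0,0,0,0,0],
  [0,0,0,0,0,0],
])

```text
clock: 20.9
position: [0.3931, -0.0615, 0.249]
ee_rot: [-3.114, -0.339, 0.013]
force: [-0.4, -0.3, -0.1]
width: 0.702
```

Run:
```python
from h import *
s=monitor.observe(); print(s['position'],s['width'],s['force'])
t=cam('top'); a=cv2.resize(t[0][155:245,270:390],None,fx=3.2,fy=3.5,interpolation=cv2.INTER_CUBIC)[:315]
w=cam('wrist'); b=cv2.resize(w[0],(420,315))
c=cam('side'); d=cv2.resize(c[0][110:230,210:330],(270,270)); d=cv2.copyMakeBorder(d,0,0,0,534,cv2.BORDER_CONSTANT)[:, :804]
x=np.hstack([a[:,:380],b]); cv2.imwrite('pics/f.png',np.vstack([x[:, :800],d[:,:800]])[:,:,::-1])
print('expected mark px top',[proj(t,[.4947+.045*np.cos(q),-.1246+.045*np.sin(q),.049]).round(1).tolist() for q in np.radians([-23-108,-23-144,-23-180])],'centre',proj(t,[.4947,-.1246,.049]))
print('wrist',[proj(w,[.4947+.045*np.cos(q),-.1246+.045*np.sin(q),.049]).round(1).tolist() for q in np.radians([-23-108,-23-144,-23-180])])
```

```text
[ 0.39313137 -0.06149006  0.24895918] 0.702190547869217 [-0.36988417 -0.32253289 -0.11577637]
expected mark px top [[356.1, 211.3], [346.7, 216.7], [335.8, 215.6]] centre [342.53314681 199.59010599]
wrist [[343.4, 130.9], [322.1, 138.0], [301.6, 131.3]]
```

View pics/f.png

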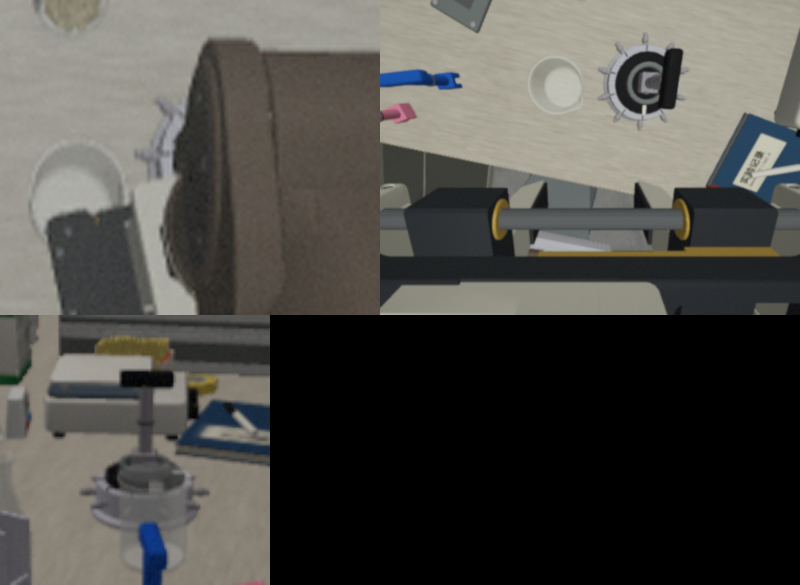

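The mark in the wrist view is at about px (322,137), against (322,138) predicted for exactly four clicks. The key stands upright and the arm is clear of it.

```bash
python3 -c "
from h import *
print(monitor.observe()['clock'], workorder.sign_off())"
```

```text
the job is handed in; nothing more can be done
21.05 None
```

The job is done and handed in at about 21 s of the 69 s allowed. I pulled the steel key from the holder, set it over the dial's blade and released it. It stood by itself. I then gripped it again across the crossbar's thickness, turned the dial clockwise in one hold (143° measured at the tool), let go and backed the arm away.

**Last checks:**
- **Dial:** the white mark was at wrist pixel (322,137), against (322,138) predicted for exactly four clicks. The third and fifth clicks would have put it at least 20 pixels away.
- **Key:** it stands upright on the dial in both the side and wrist pictures.
- **Bystanders:** the wrist picture shows the beaker upright in about its usual place, but I did not re-measure it. I did not recheck the flask and tub at the end. No contact with them showed in the force readings.
- **Forces:** wrist force stayed at or below about 11 N in every reading I took.

**What failed or disagreed:**
- **First grasp:** it closed on nothing. The fingertips reach about 2 cm less far than the stated 19 mm ahead of the tool point, so I went 2 cm lower and that grasp held.
- **Top camera:** the arm blocked its view of the dial at the end, so that check rests on the wrist and side cameras only.

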